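# Set out the colour wheel for the mixing lesson

### The job

Set out the colour-wheel board for the mixing lesson: draw the orange, green and violet paint sticks out of their wooden block and stand each upright on the empty ring between the two bottles it is mixed from (orange between red and yellow, green between yellow and blue, violet between blue and red), and stand the steel water pot upright on the ring in the middle of the board. Set each thing down rather than dropping it, leave the red, yellow and blue bottles where they stand, and leave the brown stick in the block.

Things in the scene. Friction and masses are not known exactly. Their poses are not given: they have to be found in the camera images.
- board: fixed round wooden board, 290 mm across, 14 mm thick. Origin: centre of its underside (its top is 14 mm up), z up. Seven flat ring marks on top: six 54 mm across with centres 115 mm from the board's centre at 0, 60, 120, 180, 240, 300 degrees from its x axis, and one 72 mm across in the middle. Bottles stand on every second outer ring; the other three and the middle one are empty.
- red_bottle: round red squeeze bottle of paint, 42 mm across, 115 mm tall, about 0.14 kg, standing loose on one of the board's outer rings (which one changes). Origin: centre of its underside, z up.
- yellow_bottle: round yellow squeeze bottle of paint, same size as the red one, standing loose on another outer ring of the board. Origin: centre of its underside, z up.
- blue_bottle: round dark blue squeeze bottle of paint, same size as the red one, standing loose on another outer ring of the board. Origin: centre of its underside, z up.
- stick_block: pale wooden block, 196 x 58 x 45 mm tall, fixed on the table, left or right of the board. Origin: centre of its underside; x along the row of holes, z up. Four upright blind holes of 25 mm bore, 35 mm deep, at x = -72, -24, +24, +72 mm, y = 0; one paint stick stands in each, 75 mm of it above the block.
- orange_stick: orange paint stick: plain round rod, 24 mm across, 110 mm tall, flat ends (the top 28 mm is the cap, same colour, above a thin white line), about 45 g. At the start upright in one of the block's holes (which one changes) with 1 mm of play: draw it 35 mm straight up to free it. Origin: centre of its foot, z along the stick, up.
- green_stick: green paint stick, same size and start as the orange one, in another hole of the block. Origin: centre of its foot, z up.
- violet_stick: violet (purple) paint stick, same size and start as the orange one, in another hole of the block. Origin: centre of its foot, z up.
- brown_stick: dark brown paint stick, same size, in another hole of the block; it is not used and stays there. Origin: centre of its foot, z up.
- water_pot: open straight-sided round steel pot, 60 mm across outside, 72 mm tall, wall 3 mm, empty, about 0.12 kg, standing loose on the table on the other side of the board from the block. It can be gripped across its outside. Origin: centre of its underside, z up.

How it is judged:
By the outcome, as a careful person would: the job done as asked, in the order asked, and still so for the second after the job is handed in, with the robot touching nothing.
It also fails if it takes over 128 s, if anything falls off the work surface, if the arm or the gripper's body presses on something with over 40 N, if the wrist force passes 120 N, or if a joint passes its speed limit or range.

### The arm

A 6-joint arm with a two-finger parallel gripper is mounted at the origin on the work surface. World frame = base frame: x ahead of the robot, y to its left, z up, the work surface at z = 0. Lengths are in m, angles in rad, forces in N, time in s.
With the tool pointing down it reaches from about 0.325 to 0.85 m from the base axis. Payload 15.5 kg.
Tool frame: the origin (TCP) lies midway between the tips of the shut fingers; the grasp point (between the pads) lies grasp_offset behind it (grasp_offset is the distance from the TCP to the grasp point, in m); z points along the fingers, y is the line along which they close (so a half turn about z gives the same grasp; the last joint's range is limited). The gripper opens to 91 mm and grips with 3 to 60 N. Pads are 32 mm wide; open, the fingers measure 118 mm over their backs; the gripper's body (76 mm by 178 mm) begins 60 mm behind the grasp point.
Start: joints at [1.111, 0.494, 1.345, -0, 1.302, -0.096], TCP at [0.223, 0.584, 0.214] pointing down, gripper open.
Joint ranges: [-2.91, 2.91], [-0.82, 2.16], [0.22, 2.67], [-1.22, 4.37], [0.12, 2.79], [-3.08, 3.08]. Speed limits (rad/s): [1.89, 1.89, 2.57, 3.01, 3.01, 3.01].

### API

Orientations are given as a unit quaternion [x, y, z, w].
In Python, from workcell import goto, move_linear, movej, open_gripper, grasp, hold, ik, read_camera, IKError, close_job, cut_out, place_of, current_time_s, current_joints, current_dq, current_tau, current_ee_pos, current_orientation, current_wrist_force, current_torque, current_opening, current_finger_force, grasp_offset gives the robot as it stands. The module is installed in compiled form; this text tells all that it offers. Calls block until the motion is done:
- goto(position, orientation): joint-space move of the TCP to a pose.
- move_linear(position, v=0.15, ori=None, threshold=None): straight line of the TCP; ori=None keeps the orientation; v is the mean speed in m/s. With threshold (N) it stops when the force on the tool has changed by that much, and returns True; else False.
- movej(angles): joint-space move.
- open_gripper() and grasp(squeeze=None): open the fingers fully, or close them until they stop; squeeze is the grip in N (None keeps the last).
- hold(seconds).
- ik(position, orientation): joint angles nearest the present ones, or None.
- read_camera(name): name is "scene" or "top" or "wrist"; returns a dict with "img" (384x512x3 uint8, blue, green, red), "depth" (384x512 float32, m along the optical axis (not along the pixel's ray), 0 where there is no reading), "fx", "fy", "cx", "cy" (pixels), "k1" (the pictures are not rectified: a ray, as slopes to the right and down, at radius r is drawn at 1 + k1 r^2 times it, then the intrinsics apply), "rvec" (rotation vector, rad) and "tvec" (3), from world to camera coordinates, as OpenCV has them. Camera axes: x right, y down, z forward; pixel columns grow to the right and rows downward; lengths in m; the calibration is good to about 2 mm. A picture is of the moment at which its call begins.
A pose or a line that the arm cannot do raises IKError and nothing moves.
- close_job(): hands the job in; it is judged then, once.
Trained networks look in a picture, given as the dict that the camera call returned (one of the last four; its "shot" number tells which), for a name from the list of things; names that differ only in an ending like _2 or _b are one class to them, and where a whole thing is asked for, a point or a joint stands for the part that bears it (a point fixed in the world has none). Each returns a list of dicts, best first, with "score" (0 to 1); they miss things now and then, are a little off and sometimes report something else, mostly with a low value. They report only what shows in the picture. A call takes as long as a camera call.
- cut_out(picture, target): "mask" (384x512 bool, what is visible of it) and "uv" ([column, row] in pixels, amid what is visible of it).
- place_of(picture, target): "uv" ([column, row] in pixels: a listed point, or the origin of a listed thing).
Readings, each from a call of its own:
- current_time_s(): time.
- current_joints(): joint angles.
- current_dq(): joint speeds.
- current_tau(): joint torques, N m.
- current_ee_pos(): TCP position.
- current_orientation(): TCP orientation.
- current_wrist_force(): force on the tool from outside, world axes, zero at the start.
- current_torque(): the same for the moment, N m.
- current_opening(): opening from 0.0 (shut) to 1.0 (fully open).
- current_finger_force(): force on a finger pad.
Only numpy, scipy, OpenCV 4.12 (cv2) and the standard library are available. Lean on these libraries where they do the work, as an engineer would, in place of code of your own. Each camera call takes 0.05 s, during which the arm holds its last target. There are 200 camera calls.

## Working session

There is one attempt and no reset: what is moved stays moved. The work goes in short steps, each a Python script; the robot and the scene stay as the last script left them, time stands still between calls to the robot, and variables do not carry over. Pictures are saved under pics/ and viewed, at most 14 in all, crops included, and the job is handed in when it is done.

```bash
mkdir -p pics; cat > h.py <<'E'
import numpy as np, cv2
from workcell import *
def world(p,uv,z):
    """intersect pixel ray with plane z"""
    K=np.array([[p["fx"],0,p["cx"]],[0,p["fy"],p["cy"]],[0,0,1.]])
    d=np.array([p["k1"],0,0,0,0],float)
    n=cv2.undistortPoints(np.array([[uv]],float),K,d)[0,0]
    R=cv2.Rodrigues(np.array(p["rvec"],float))[0]; t=np.array(p["tvec"],float).ravel()
    o=-R.T@t; r=R.T@np.array([n[0],n[1],1]); return o+r*(z-o[2])/r[2]
def cloud(p,mask):
    K=np.array([[p["fx"],0,p["cx"]],[0,p["fy"],p["cy"]],[0,0,1.]])
    v,u=np.nonzero(mask&(p["depth"]>0)); z=p["depth"][v,u]
    n=cv2.undistortPoints(np.stack([u,v],1).astype(float)[:,None],K,np.array([p["k1"],0,0,0,0],float))[:,0]
    R=cv2.Rodrigues(np.array(p["rvec"],float))[0]; t=np.array(p["tvec"],float).ravel()
    return (np.c_[n,np.ones(len(n))]*z[:,None]-t)@R
E
cat > look.py <<'E'
from h import *
import sys
names=["board","red_bottle","yellow_bottle","blue_bottle","stick_block","orange_stick","green_stick","violet_stick","brown_stick","water_pot"]
H=dict(board=.014,stick_block=.045,water_pot=.072)
for cam in ["top","scene"]:
    p=read_camera(cam); cv2.imwrite(f"pics/{sys.argv[1]}_{cam}.png",p["img"])
    R=cv2.Rodrigues(np.array(p["rvec"],float))[0]; print(cam,"at",(-R.T@np.array(p["tvec"]).ravel()).round(3),p["fx"])
    for n in names:
        c=cut_out(p,n)[:2]; q=place_of(p,n)[:1]
        for d in c:
            P=cloud(p,d["mask"]); zt=np.percentile(P[:,2],97) if len(P) else 0
            T=P[P[:,2]>zt-.008] if len(P) else P
            print(n,round(d["score"],2),np.round(d["uv"]),"n",len(P),"ztop",round(zt,3),"topmid",((T.min(0)+T.max(0))/2).round(3) if len(T) else "", "ext",np.ptp(T,axis=0).round(3) if len(T) else "")
        z0=.014 if "bottle" in n else .010 if "stick" in n and n!="stick_block" else 0
        for d in q: print("   place",round(d["score"],2),np.round(d["uv"],1),world(p,d["uv"],z0).round(4))
E
python3 look.py a; python3 -c "from workcell import *;print(grasp_offset,current_orientation(),current_time_s())"
```

```text
top at [0.446 0.017 1.17 ] 415.45378200260126
board 0.79 [275. 172.] n 7492 ztop 0.018 topmid [ 0.585 -0.053  0.069] ext [0.286 0.285 0.117]
   place 0.81 [274.9 174.8] [ 0.5864 -0.0516  0.    ]
red_bottle 0.59 [238. 191.] n 223 ztop 0.132 topmid [0.538 0.05  0.129] ext [0.025 0.025 0.009]
   place 0.63 [235.8 191.4] [0.5411 0.0598 0.014 ]
yellow_bottle 0.59 [281. 132.] n 282 ztop 0.131 topmid [ 0.7   -0.064  0.128] ext [0.027 0.026 0.011]
   place 0.59 [277.1 136. ] [ 0.6951 -0.0607  0.014 ]
blue_bottle 0.48 [312. 197.] n 240 ztop 0.13 topmid [ 0.517 -0.147  0.129] ext [0.025 0.027 0.01 ]
blue_bottle 0.44 [276. 176.] n 7445 ztop 0.018 topmid [ 0.586 -0.053  0.054] ext [0.283 0.285 0.088]
   place 0.66 [360.  180.1] [ 0.5632 -0.2886  0.014 ]
stick_block 0.87 [364. 211.] n 1283 ztop 0.049 topmid [ 0.485 -0.298  0.053] ext [0.193 0.071 0.024]
   place 0.6 [363.5 207.6] [ 0.4865 -0.298   0.    ]
orange_stick 0.72 [373. 216.] n 122 ztop 0.124 topmid [ 0.461 -0.301  0.12 ] ext [0.018 0.023 0.008]
   place 0.66 [366.4 218. ] [ 0.457  -0.3019  0.01  ]
green_stick 0.65 [374. 236.] n 102 ztop
[... 1753 characters left out ...]
.] n 294 ztop 0.121 topmid [ 0.558 -0.293  0.117] ext [0.023 0.022 0.009]
violet_stick 0.29 [219. 160.] n 758 ztop 0.129 topmid [ 0.517 -0.143  0.127] ext [0.031 0.026 0.009]
   place 0.82 [158.4 170.1] [ 0.5698 -0.2895  0.01  ]
brown_stick 0.82 [168. 132.] n 282 ztop 0.12 topmid [ 0.511 -0.297  0.117] ext [0.023 0.024 0.008]
brown_stick 0.63 [156. 141.] n 270 ztop 0.121 topmid [ 0.558 -0.293  0.117] ext [0.023 0.022 0.009]
   place 0.72 [171.2 155.4] [ 0.5015 -0.3041  0.01  ]
water_pot 0.55 [402. 217.] n 1135 ztop 0.072 topmid [0.46  0.294 0.069] ext [0.065 0.058 0.01 ]
   place 0.7 [400.1 229. ] [0.4603 0.2948 0.    ]
0.0188 [1.81418459e-01 9.83405991e-01 9.59061662e-06 4.39549549e-06] 2.1
```

View pics/a_top.png

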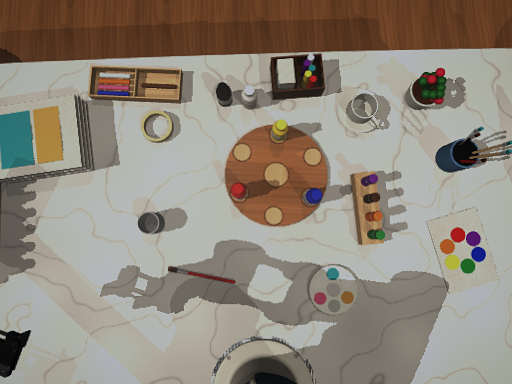

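View pics/a_scene.png

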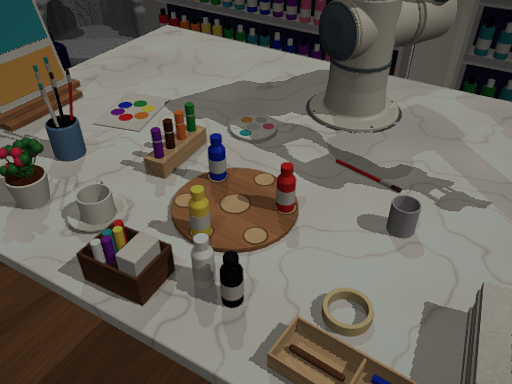

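The top view shows the board at about (275,174), with red at (238,190), yellow at (280,130) and blue at (313,196). Its empty rings are at (242,152), (313,157) and (274,215), and the middle one is at (276,175). The block on the right holds, from far to near, violet (368,180), brown (371,197), orange (375,216) and green (378,235). The pot is at (150,222). The scene view agrees. Next I'll refine the ring positions.

```bash
cat > rings.py <<'E'
from h import *
c0=np.array([.5855,-.0522]); th=np.radians(-5.7)
def ringpts(c,th): return {n:c+.115*np.array([np.cos(th+np.radians(a)),np.sin(th+np.radians(a))]) for n,a in dict(orange=60,violet=180,green=300).items()}|{"mid":c}
if __name__=="__main__":
    xs,ys=np.meshgrid(np.arange(-.04,.04,.0005),np.arange(-.04,.04,.0005)); S={}
    for cam in ["top","scene"]:
        p=read_camera(cam); K=np.array([[p["fx"],0,p["cx"]],[0,p["fy"],p["cy"]],[0,0,1.]])
        for n,r in ringpts(c0,th).items():
            P=np.c_[xs.ravel()+r[0],ys.ravel()+r[1],np.full(xs.size,.014)]
            uv=cv2.projectPoints(P,np.array(p["rvec"],float),np.array(p["tvec"],float),K,np.array([p["k1"],0,0,0,0],float))[0].reshape(*xs.shape,2).astype(np.float32)
            g=cv2.remap(p["img"],uv[...,0],uv[...,1],cv2.INTER_LINEAR)[...,1]
            rad=.036 if n=="mid" else .027
            # best disc location by contrast
            best=max(((np.median(g[(d:=np.hypot(xs-a,ys-b))<rad])*0+g[d<rad-.001].mean()-g[(d>rad+.001)&(d<rad+.005)].mean(),a,b) for a in np.arange(-.008,.0081,.001) for b in np.arange(-.008,.0081,.001)))
            print(cam,n,np.round(best,4),(r+best[1:]).round(4))
E
python3 rings.py
```

```text
top orange [ 4.44548e+01 -1.00000e-03 -4.00000e-03] [0.6516 0.0372]
top violet [ 4.7161e+01  4.0000e-03 -3.0000e-03] [ 0.4751 -0.0438]
top green [4.54844e+01 2.00000e-03 3.00000e-03] [ 0.6348 -0.154 ]
top mid [ 5.50701e+01  4.00000e-03 -3.00000e-03] [ 0.5895 -0.0552]
scene orange [ 3.69367e+01 -2.00000e-03 -4.00000e-03] [0.6506 0.0372]
scene violet [ 3.08835e+01  3.00000e-03 -3.00000e-03] [ 0.4741 -0.0438]
scene green [ 1.99485e+01 -1.00000e-03  2.00000e-03] [ 0.6318 -0.155 ]
scene mid [ 4.29147e+01  1.00000e-03 -4.00000e-03] [ 0.5865 -0.0562]
```

```bash
cat > act.py <<'E'
from h import *
from rings import ringpts
C=np.array([.5865,-.0535]); TH=np.radians(-5.3); RING=ringpts(C,TH)
def quat(yaw,xy):
    """tool z down, tool y along yaw (half-turn chosen nearest the arm's azimuth)"""
    q1=np.arctan2(xy[1],xy[0]); yaw=q1+(yaw-q1+np.pi/2)%np.pi-np.pi/2
    a=(yaw+np.pi/2)/2; return [np.cos(a),np.sin(a),0,0]
HI=.225
def above(xy,yaw,v=.25):
    p=current_ee_pos(); q=quat(yaw,xy)
    if p[2]<HI-.005: move_linear([p[0],p[1],HI],v=.15)
    move_linear([*xy,HI],v=v,ori=q)
def carry(src,syaw,dst,dyaw,gh,z0,squeeze,lift):
    above(src,syaw); zt=z0+gh-grasp_offset
    move_linear([*src,zt+.02],v=.15); move_linear([*src,zt],v=.06)
    f0=np.array(current_wrist_force()); grasp(squeeze)
    print("open",current_opening()*91,"dF",(np.array(current_wrist_force())-f0).round(1),"finger",current_finger_force())
    move_linear([*src,zt+lift],v=.08); above(dst,dyaw,.2)
    print("held",current_opening()*91,current_finger_force()); zd=.014+gh-grasp_offset
    move_linear([*dst,zd+.012],v=.12); hold(.2)
    hit=move_linear([*dst,zd-.004],v=.02,threshold=2.5)
    print("contact",hit,"dz",current_ee_pos()[2]-zd,"F",np.round(current_wrist_force(),1)); hold(.2)
    open_gripper(); p=current_ee_pos(); move_linear([p[0],p[1],p[2]+.06],v=.08)
    print("t",current_time_s())
ROW=np.arctan2(.0085,.1435)
STICK=dict(orange=(.462,-.2995),green=(.4145,-.302),violet=(.5575,-.293))
def stick(n):
    r=RING[n]; rad=np.arctan2(*(r-C)[::-1]); print(n,r.round(4))
    carry(STICK[n],ROW+np.pi/2,r,rad+np.pi/2,.08,.010,15,.045)
E
python3 -c "
from act import *
stick('orange')"; python3 - <<'E'
from h import *
for c in ["top","scene"]:
    cv2.imwrite(f"pics/b_{c}.png",read_camera(c)["img"])
E
```

```text
orange [0.653  0.0404]
open 24.103008698468578 dF [-1.6 -4.8 -2.5] finger 14.961811657994986
held 23.61004774203429 14.99490961432457
contact True dz -0.0004717433420598355 F [ 1.1 -1.2  3.7]
t 16.8417
```

View pics/b_scene.png

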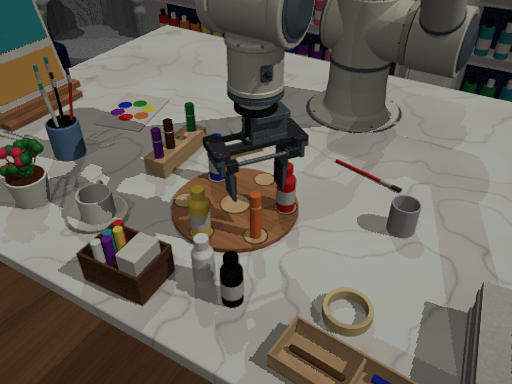

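The orange stick stands upright on its ring, at about (256,215) in the scene view, and nothing else has moved. Green and violet are next.

```bash
sed -i 's/(.4145,-.302)/(.4145,-.3025)/;s/(.5575,-.293)/(.5575,-.2935)/' act.py
python3 -c "
from act import *
stick('green'); stick('violet')
above((.47,.2),0)
for c in ['top','scene']: cv2.imwrite(f'pics/c_{c}.png',read_camera(c)['img'])
p=read_camera('scene')
for p in [p,read_camera('top')]:
  for n in ['orange_stick','green_stick','violet_stick','water_pot','board','red_bottle','yellow_bottle','blue_bottle']:
    for d in cut_out(p,n)[:1]:
        P=cloud(p,d['mask'])
        if len(P): T=P[P[:,2]>np.percentile(P[:,2],97)-.008]; print(n,((T.min(0)+T.max(0))/2).round(3))
"
```

```text
green [ 0.6346 -0.158 ]
open 24.171753703205315 dF [-0.3 -5.9 -2.8] finger 14.931302480399609
held 23.884646124951082 14.998670071363449
contact True dz -0.0005452240537549141 F [1.3 0.2 3.5]
t 30.0833
violet [ 0.472  -0.0429]
open 23.93604391023466 dF [ 0.1 -4.7 -2.1] finger 14.969471865333617
held 23.691794883428418 14.990554712712765
contact True dz -0.0004986669728317128 F [0.7 0.2 1.4]
t 44.5333
orange_stick [0.653 0.042 0.122]
green_stick [ 0.669 -0.116  0.121]
violet_stick [ 0.472 -0.04   0.121]
water_pot [0.461 0.294 0.069]
board [ 0.518 -0.143  0.127]
red_bottle [0.538 0.052 0.127]
yellow_bottle [ 0.701 -0.063  0.126]
blue_bottle [ 0.52  -0.143  0.127]
violet_stick [ 0.517 -0.148  0.13 ]
water_pot [ 0.469 -0.041  0.125]
red_bottle [ 0.517 -0.148  0.13 ]
yellow_bottle [ 0.699 -0.064  0.127]
blue_bottle [ 0.517 -0.148  0.13 ]
```

View pics/c_top.png

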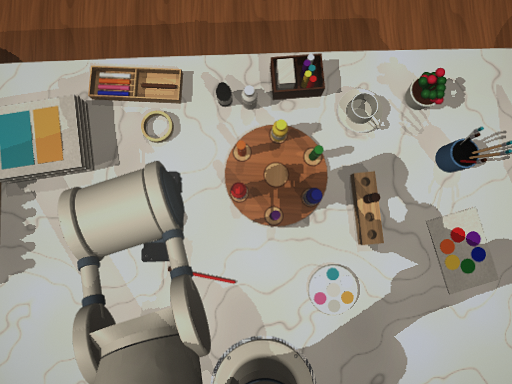

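All three sticks stand on their rings: orange (241,150), green (317,153), violet (275,214). The bottles haven't moved, and brown is still in the block at (371,198). The pot is next, with the jaws closing along a line between the rings.

```bash
python3 -c "
from act import *
carry((.4605,.294),TH+np.pi/6,C,TH+np.pi/6,.06,0,20,.03)
above((.45,.2),0.4)
for c in ['top','scene']: cv2.imwrite(f'pics/d_{c}.png',cv2.resize(read_camera(c)['img'][90:270,120:400],None,fx=2.5,fy=2.5))
"
```

```text
open 59.53469180602324 dF [-0.5  0.9  2. ] finger 20.000140329357237
held 58.90124666278255 19.99987430870533
contact True dz -0.00017676699216791214 F [0.9 0.6 3.5]
t 58.7167
```

View pics/d_top.png

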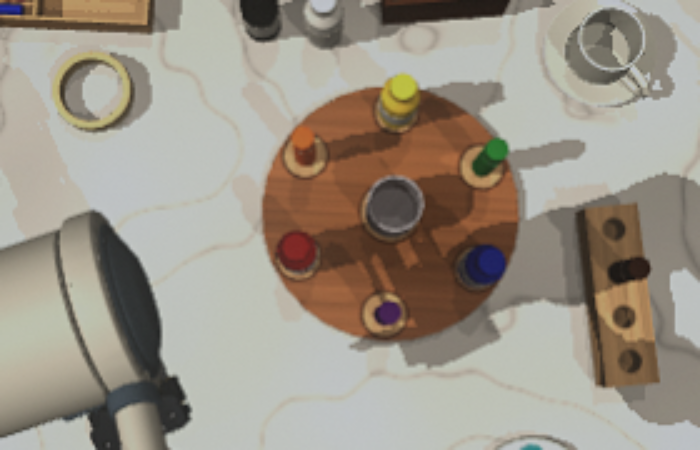

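View pics/d_scene.png

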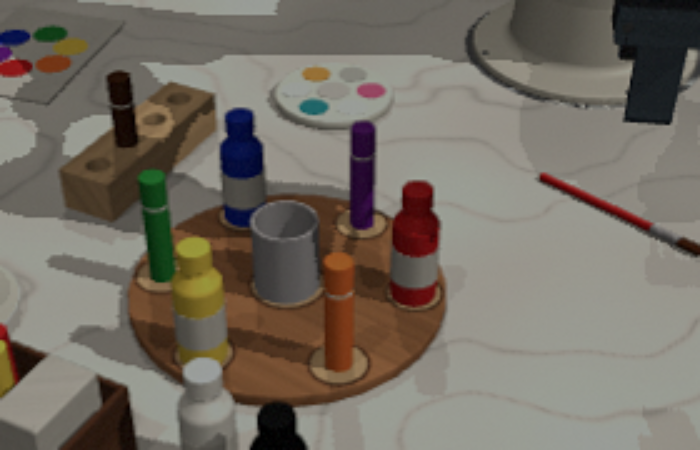

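Both views show everything upright and inside its ring. In the scene crop, orange is at (340,365), green at (162,277), violet at (362,224) and the pot at (287,290). The bottles are still in place and brown is in the block.

```bash
python3 -c "
from workcell import *
print(close_job())"
```

```text
the job is handed in; nothing more can be done
None
```

The job is handed in: the orange, green and violet sticks and the water pot stand upright on their rings, set down in about 60 s of the 128 s allowed, with the bottles and the brown stick left where they were.

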